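# Plug the reference source into the shuttered power meter

## Robot

A 6-joint arm with a two-finger parallel gripper is mounted at the origin on a cart in front of the work surface, level with it; the furniture and walls round the work are solid. World frame = base frame: x ahead of the robot, y to its left, z up, the work surface at z = 0. Lengths are in m, angles in rad, forces in N, time in s.
With the tool pointing down it reaches from about 0.3 to 0.775 m from the base axis. Payload 14.6 kg.
Tool frame: the origin (TCP) lies at the very end of the fingers, on their centre line; the grasp point (between the pads) lies 19 mm behind it; z points along the fingers, y is the line along which they close (so a half turn about z gives the same grasp; the last joint's range is limited). The gripper opens to 94 mm and grips with 3 to 60 N. Pads are 16 mm wide; open, the fingers measure 119 mm over their backs; the gripper's body (75 mm by 177 mm) begins 78 mm behind the grasp point.
Start: joints at [-1.224, 0.3, 1.521, -0, 1.321, -0.067], TCP at [0.221, -0.504, 0.205] pointing down, gripper open.
Joint ranges: [-3.03, 3.03], [-0.79, 2.21], [0.23, 2.52], [-1.04, 4.18], [0, 3.07], [-2.55, 2.55]. Speed limits (rad/s): [2.22, 2.22, 2.57, 3.14, 3.14, 3.14].

## Interface

Orientations are given as [roll, pitch, yaw] about the fixed x, y, z axes, in that order (R = Rz(yaw) Ry(pitch) Rx(roll)).
In Python, from station import ctrl, camera, camera_info, finder gives the robot as it stands.
- The arm moves only by the tool carry_out, never from a script. Its argument "motion" is a list of rows, each a list of 2 entries, a list of its own where there are three numbers: the shift along the tool's x, y, z as a fraction of full scale, then the turn about the tool's z as a fraction of full scale. A call has 1 to 12 rows; each row is the pose to reach, as a shift and turn from the pose commanded when the call began, along the tool's axes at that moment, turning the shorter way round; what a row does not reach only later rows make up. Full scale, the value 1, is 200 mm for a shift and 360 degrees for a turn. A row lasts 1/10 s, in which the tool goes at most 50 mm and 8.59 degrees, less where a joint would pass 70% of its speed; a pose out of reach is approached as far as the arm can. A call with a number of a shift or a turn outside -1 to 1 is refused whole. A call with a gripper value outside its range is refused whole. "hand" is the closure, from -1 (fully open) to 1 (shut), set as the call begins (left out, the last holds). The fingers move at their own pace and stop on an object; "force" is the grip in N (left out, the last holds). Time passes only in rows, so rows that repeat a pose let the fingers close. It gives the time, the measured TCP pose, the force, the opening and the grip force at its end, in the units of the state.
- ctrl.get_obs(): the state, without advancing time (a new reading comes with each control period).
- camera(name): name is "side" or "top"; returns (picture, depth): 480x640x3 uint8, blue, green, red; 480x640 float32, m along the optical axis (not along the pixel's ray), 0 where there is no reading.
- camera_info(name): a dict with "camera_matrix" (3x3 intrinsics, pixels), "origin" and "attitude" of the camera in the world. Camera axes: x right, y down, z forward; pixel columns grow to the right and rows downward; lengths in m; the calibration is good to about 2 mm. A picture is of the moment at which its call begins. camera_info takes no time and is no camera call.
- ctrl.hand_in(): hands the job in; it is judged then, once.
Trained networks look in the newest picture that a camera, given by its name, has taken for a name from the list of things; names that differ only in an ending like _2 or _b are one class to them, and where a whole thing is asked for, a point or a joint stands for the part that bears it (a point fixed in the world has none). Each returns a list of dicts, best first, with "conf" (0 to 1); they miss things now and then, are a little off and sometimes report something else, mostly with a low value. They report only what shows in the picture. A call takes as long as a camera call.
- finder.boxes_of(camera, query): "location" ([column, row] in pixels, amid what is visible of it).
- finder.cut_out(camera, query): "mask" (480x640 bool, what is visible of it) and "location" ([column, row] in pixels, amid what is visible of it).
- finder.pinpoint(camera, query): "location" ([column, row] in pixels: a listed point, or the origin of a listed thing).
The state is a dict: "time_s": time; "qpos": joint angles; "joint_vel": joint speeds; "tau": joint torques, N m; "ee_pos": TCP position; "eef_rot": TCP orientation; "force": force on the tool from outside, world axes, zero at the start; "moment": the same for the moment, N m; "grip_width": finger opening in m; "grip_force": force on a finger pad.
Only numpy, scipy, OpenCV 4.12 (cv2) and the standard library are available. Lean on these libraries where they do the work, as an engineer would, in place of code of your own. Each camera call takes 0.05 s, during which the arm holds its last target. There are 200 camera calls.

## Task

Check the optical power meter with its reference source: pull the sprung dust shutter on the meter's sloping panel out to its stop so that the input port is open, then take the pen-shaped source out of its post holder and plug its ferrule into the port, pushed fully home until its collar sits on the port, and let go. Leave the other things on the bench where they are.

Things in the scene. Friction and masses are not known exactly. Their poses are not given: they have to be found in the camera images.
- meter: optical power meter, fixed: grey desk case with black end cheeks, 92 mm deep (x), 128 mm wide (y), 20 mm high at the front, 62 mm at the back. Origin: middle of its underside; x to its back, y to its left, z up. Its panel slopes at 30 degrees, rising to the back, with a slim dark display, the port block and the shutter slide. A 235 mm high instrument wall stands close behind it.
- port: meter's input port: aluminium block on the left of the panel, 16 mm proud of it, 36 mm along the slope, 43 mm wide (y -15 to +28 mm). Origin: centre of the bore's mouth in its face. z: out along the bore, 30 degrees from vertical towards the meter's front; x up the slope; y to the meter's left. Bore 8.6 mm, 29 mm deep, countersink 2.5 mm wide; the closed shutter blocks it 6.5 mm below the mouth.
- shutter (a joint): dust shutter: flat steel slide, 22 x 5 mm, in a slot through the port block. 0 = closed, 0.018 m = pulled out to its stop, where its hole meets the bore. It is pulled along -y of port (to the meter's right). An over-centre spring presses it to either end with 2.7 N and flips at mid travel (0.009 m), so it stays open once pulled out.
- shutter_tab (a point): middle of the shutter's finger tab, moving with it: upright black ribbed block, 10 mm thick along y of port, 20 mm along x; its top 20 mm, this point 12 mm above the level of the port's mouth; when closed, 48 mm to the right (-y) of the bore. Axes as port. 28 mm free between tab and port block; keep fingertips off the slide's flat blade at the tab's foot, 6.5 mm under the mouth's level.
- source: reference source, loose, about 60 g, round pen 93 mm long: dark steel barrel of 16 mm diameter (z 31 to 87 mm), collar of 24 mm diameter (z 26 to 31 mm), below it a plain steel ferrule of 7 mm diameter, 26 mm long, with tapered tip. Origin: end of the ferrule; z along the pen to the barrel's end. It stands upright in the post holder, ferrule down, collar on the rim.
- source_tip (a point): end of the ferrule of the source (the origin of source)
- source_grip (a point): middle of the source's barrel, 64 mm above the tip on its axis: where to grip it
- pen_holder: post holder in which the source stands, fixed: black upright tube, 25 mm diameter, 55 mm high, bore 13 mm, with a thumbscrew. Origin: middle of its underside. A second such holder, 55 mm or more from it, holds a bare steel post of 12.5 mm diameter, 97 mm high, which stays there.
- optic_box: small white box for an optic, 43 x 43 x 26 mm, bystander, loose; origin middle of underside
- lens_ring: lens in a black ring, 30 mm diameter, 10 mm high, bystander, loose; origin middle of underside
- clamp_fork: grey steel clamping fork, 33 x 88 x 10 mm, bystander, loose, lying in front of the gap between the instruments; origin middle of underside
- tape_roll: small roll of orange tape, 36 mm diameter, 16 mm high, bystander, loose; origin middle of underside
- sticky_pad: pad of pink sticky notes, 31 x 81 x 8 mm, bystander, loose; origin middle of underside
- ball_driver: ball driver with red handle, 186 mm long, bystander, loose; origin middle of underside

How it is judged:
By the outcome, as a careful person would: the job done as asked, in the order asked, and still so for the second after the job is handed in, with the robot touching nothing.
It also fails if it takes over 54 s, if anything falls off the work surface, if the arm or the gripper's body presses on something with over 40 N, if the wrist force passes 120 N, or if a joint passes its speed limit or range.

## Working session

There is one attempt and no reset: what is moved stays moved. The work goes in short steps, Python scripts to look and compute and a tool call to move; the robot and the scene stay as the last step left them, time stands still between calls to the robot, and variables do not carry over. Pictures are saved under pics/ and viewed, at most 10 in all, crops included, and the job is handed in when it is done.

Besides the shell and the picture viewer there is one more tool, called as name(argument=value, ...) on one line, values as JSON. carry_out: Moves the arm, as the interface text tells. Its arguments: {"type":"object","properties":{"motion":{"type":"array","items":{"type":"array"}},"hand":{"type":"number"},"force":{"type":"number"}},"required":["motion"]}

```bash
ls; mkdir -p pics
cat > h.py <<'E'
import numpy as np, cv2
from scipy.spatial.transform import Rotation as R
from station import ctrl, camera, camera_info, finder
def cam(n):
    i=camera_info(n); K=np.array(i["camera_matrix"]); A=np.array(i["attitude"]); o=np.array(i["origin"])
    if A.shape!=(3,3): A=R.from_euler('xyz',A).as_matrix()
    return K,A,o
def ray(n,p):
    K,A,o=cam(n); return o, A@np.linalg.solve(K,[p[0],p[1],1.])
def pt(n,p,d):
    o,r=ray(n,p); return o+r*d
def tri(p1,p2,n1="side",n2="top"):
    o1,r1=ray(n1,p1);o2,r2=ray(n2,p2)
    s=np.linalg.lstsq(np.c_[r1,-r2],o2-o1,rcond=None)[0]
    a,b=o1+r1*s[0],o2+r2*s[1]; return (a+b)/2,np.linalg.norm(a-b)
def proj(n,X):
    K,A,o=cam(n); c=K@(A.T@(np.array(X)-o)); return c[:2]/c[2]
E
cat > a.py <<'E'
from h import *
np.set_printoptions(precision=4,suppress=True)
print(ctrl.get_obs()); 
for n in("side","top"):
    print(n,camera_info(n)); im,d=camera(n); cv2.imwrite(f"pics/{n}0.png",im); np.save(f"{n}0.npy",d)
for q in["port","shutter_tab","source_tip","source_grip","source","pen_holder","meter","clamp_fork","optic_box"]:
    L={}
    for n in("side","top"):
        r=finder.pinpoint(n,q); L[n]=r
        print(q,n,[(np.round(x["location"],1),round(x["conf"],2)) for x in r[:3]])
    if L["side"] and L["top"]: print("   ",*tri(L["side"][0]["location"],L["top"][0]["location"]))
E
python3 a.py
```

```text
pics
{'time_s': 0.0, 'qpos': array([-1.2236,  0.3005,  1.5216,  0.    ,  1.3207, -0.0666]), 'joint_vel': array([ 0.0008, -0.0002, -0.0002,  0.0002, -0.0016,  0.0005]), 'tau': array([  0.0001, -53.1811, -35.2739,   0.0709,   0.0244,  -0.0001]), 'ee_pos': array([ 0.2211, -0.5033,  0.2049]), 'eef_rot': array([-3.1404, -0.0001,  0.4138]), 'force': array([0.0003, 0.1357, 0.3208]), 'moment': array([0.0569, 0.0054, 0.0275]), 'grip_force': 0.0, 'grip_width': 0.09440873768294021}
side {'camera_matrix': array([[478.8565,   0.    , 328.2977],
       [  0.    , 478.8565, 247.1371],
       [  0.    ,   0.    ,   1.    ]]), 'origin': array([ 0.1564, -1.0013,  0.5875]), 'attitude': array([-2.1085, -0.0184, -0.3867])}
top {'camera_matrix': array([[459.3155,   0.    , 322.3096],
       [  0.    , 459.3155, 237.5178],
       [  0.    ,   0.    ,   1.    ]]), 'origin': array([ 0.4047, -0.2414,  0.959 ]), 'attitude': array([-3.0463,  0.0015, -1.5491])}
port side [(array([349.6, 303.3]), 0.64)]
port top [(array([385.6, 248.5]), 0.56), (array([451.9, 233.6]), 0.42)]
    [ 0.4712 -0.3642  0.0447] 0.0034475
[... 590 characters left out ...]
.3]), 0.37)]
    [ 0.4452 -0.2654  0.0342] 0.0024593786629107913
pen_holder side [(array([318.6, 295.2]), 0.64)]
pen_holder top [(array([333.3, 264.6]), 0.51)]
    [ 0.4434 -0.2633  0.0003] 0.0070428568846094075
meter side [(array([365.8, 330.2]), 0.56)]
meter top [(array([398.9, 244.4]), 0.59)]
    [ 0.4866 -0.3988  0.0026] 0.0032839739975706645
clamp_fork side [(array([315.7, 253.5]), 0.41)]
clamp_fork top [(array([399.6, 241.6]), 0.56), (array([336.8, 258.9]), 0.32)]
    [ 0.4412 -0.3618  0.1644] 0.07323661306965372
optic_box side [(array([341.1, 277.5]), 0.86)]
optic_box top [(array([311.9, 227.7]), 0.62), (array([457.1, 263.6]), 0.22)]
    [ 0.5177 -0.2157 -0.0042] 0.0012029973738347643
```

View pics/side0.png

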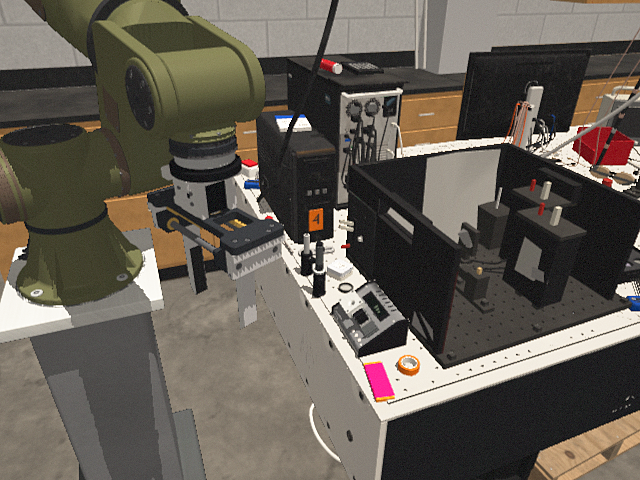

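View pics/top0.png

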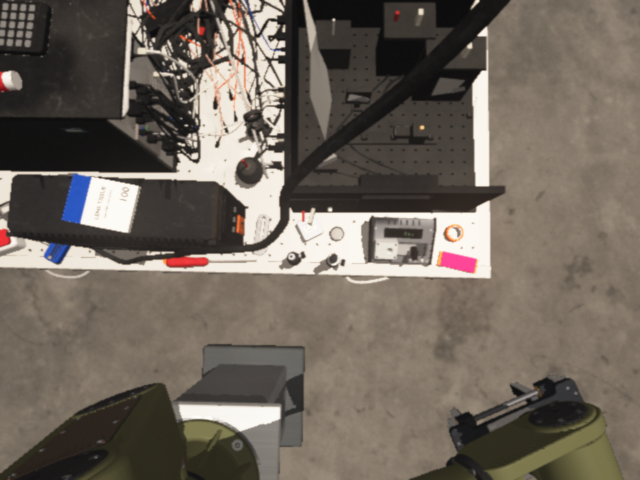

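The side picture shows the meter at about (368,320), the source in its holder at (319,270) and the bare post at (306,250). The top one shows the meter at (400,240), the pen at (333,260) and the post at (292,258). Next I'll enlarge both crops and analyse depth.

```bash
cat > b.py <<'E'
from h import *
np.set_printoptions(precision=4,suppress=True)
t=cv2.imread("pics/top0.png");s=cv2.imread("pics/side0.png")
a=cv2.resize(t[205:275,310:450],None,fx=5,fy=5,interpolation=cv2.INTER_CUBIC)
b=cv2.resize(s[230:360,290:420],None,fx=4.6,fy=4.6,interpolation=cv2.INTER_CUBIC)
cv2.imwrite("pics/ct.png",a);cv2.imwrite("pics/cs.png",b)
# clouds
for n in("top","side"):
    d=np.load(n+"0.npy"); v,u=np.mgrid[:480,:640]; K,A,o=cam(n)
    P=(np.stack([(u-K[0,2])/K[0,0],(v-K[1,2])/K[1,1],np.ones_like(u)],-1)*d[...,None])@A.T+o
    np.save(n+"P.npy",P)
    w=(P[...,0]>.38)&(P[...,0]<.52)&(P[...,1]>-.2)&(P[...,1]<-.1)&(abs(P[...,2])<.015)&(d>0)
    print(n,"table z",np.median(P[w][:,2]),w.sum())
    m=finder.cut_out(n,"meter")[0]; M=m["mask"]; Q=P[M]; print("meter mask",M.sum(),m["conf"],Q.min(0),Q.max(0))
    m=finder.cut_out(n,"source"); 
    for x in m[:2]:
        Q=P[x["mask"]]; print("source",x["conf"],x["location"],len(Q),np.median(Q,0),Q[:,2].max())
P=np.load("topP.npy")
print("top z mm map cols 362..440 step3, rows 212..268 step 2")
for r in range(212,268,2): print(r,(P[r,362:442:3,2]*1000).astype(int))
E
python3 b.py
```

```text
top table z 0.0015229700525076773 1793
meter mask 3007 0.74 [ 0.4047 -0.4754  0.0022] [ 0.5357 -0.2414  0.959 ]
source 0.32 [258.3, 229.4] 301 [ 0.5066 -0.1104  0.0084] 0.013357836042374616
side table z 0.0017003431927950508 608
meter mask 3830 0.73 [ 0.1564 -1.0013  0.0007] [ 0.5618 -0.2694  0.5875]
source 0.79 [319.2, 258.1] 316 [ 0.4472 -0.266   0.0836] 0.5875097084316362
top z mm map cols 362..440 step3, rows 212..268 step 2
212 [26 24 23 25 23 22 24 24 23 25 23 23 23 22 25 24 23 24 25 24 29 24 23 21
 47 41 43]
214 [ 1  0  2  0  3  0  1  4 -1  1  0  1  5  1  3  4  2  4  2  3  6  0  2  0
  3  2 -1]
216 [ 0  2  0 49  2  5  0  2 34 31  3  3  2  0  1  4  0  0  2  5  0  4  2  1
  1  5  0]
218 [ 2  1  1 50 58 60 57 56 59 59 56 57 60 58 58 54 56 56 57 56 58  2  1  1
 56 -1  4]
220 [  2   0   0  54 959  56  58  61  61  62  58  62  63  59  59  60  59  60
  57  57  58  62  61  58  62   1   1]
222 [ 3 -2  2 54 62 60 62 62 60 60 58 59 59 60 61 59 59 59 60 58 57 61 62 63
 59  2  4]
224 [ 0  0  0 56 60 58 59 57 60 58 59 58 61 63 62 62 58 61 61 58 59 59 59 59
 56  2  3]
226 [ 3  0  2 55 58 58 5
[... 1204 characters left out ...]
 [ 1 -2  8 32 27 46 44 46 48 45 50 47 43 40 38 41 42 68 67 33 38 41 33 34
  3  0  5]
254 [ 2  1  8 27 31 44 46 43 44 44 47 46 40 37 35 39 37 68 71 33 35 38 27 32
  2  4  6]
256 [ 2  0 10 22 22 42 44 42 46 43 39 45 25 26 28 24 24 66 68 28 28 26 28 27
  3  0  6]
258 [ 0  0 12 20 20 42 43 42 45 44 40 40 20 21 24 21 26 64 62 26 26 24 23 27
  2  0  3]
260 [ 0  2 11 20 20 22 20 19 19 19 23 21 23 23 21 23 24 24 60 22 23 23 22 23
  1  2  5]
262 [ 3  1 13  2  1  0  4  9 15 16 16 15 19 17 18 20 18 17 19 18 19 20 19 24
  1  4  7]
264 [-2 -1 -3 -3  0 -2 -2  3  2  0  4 -2  0  1  0 -3  1 -1  3  3  4  3  8 19
  1  5  6]
266 [ 0 -2  0 -2 -1  0  0  1  1  0  0  0 -1 -1  0  0  0 -1  0 -1 -4  0  0  1
  0  1  1]
```

View pics/ct.png

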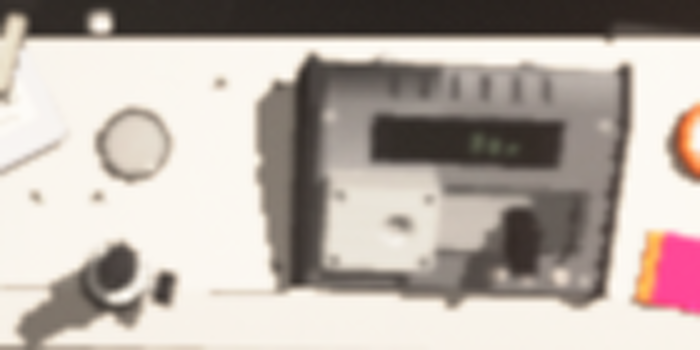

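View pics/cs.png

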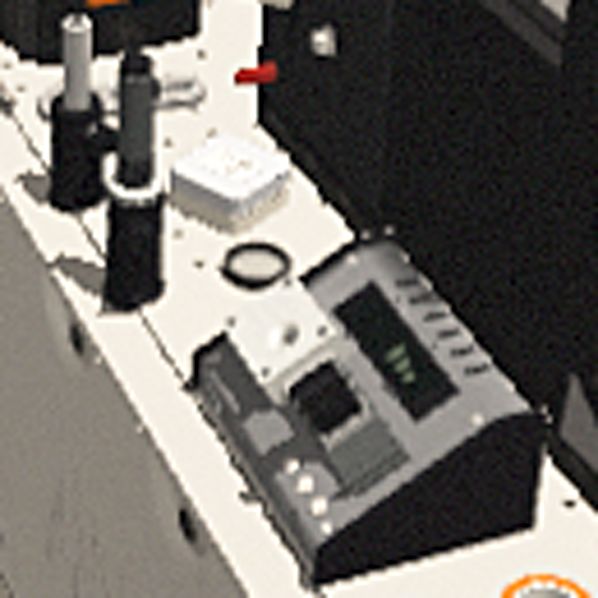

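The top crop shows the bore at about (390,250), the tab at (414,253) and the pen top at about (333,258). In the side crop, the bore is at about (352,302) and the tab at (361,316). I'll fit the port pose to these.

```bash
cat > c.py <<'E'
from h import *
from scipy.optimize import least_squares
np.set_printoptions(precision=4,suppress=True)
T=lambda x,y:("top",np.array([310+x/5-.4,205+y/5-.4])); S=lambda x,y:("side",np.array([290+x/4.6-.4,230+y/4.6-.4]))
c,s=np.cos(np.pi/6),.5
RP=np.array([[c,0,-s],[0,1,0],[s,0,c]])
def frames(q):
    x,y,yaw,sl,py=q; Rm=R.from_euler('z',yaw).as_matrix(); o=np.array([x,y,0])
    po=np.array([-.046+sl*c-.016*s,py,.020+sl*s+.016*c])
    return o,Rm,o+Rm@po,Rm@RP
obs=[('p',(0,0,0),T(400,225)),('p',(0,0,0),S(287,333)),
('p',(.018,.028,0),T(328,181)),('p',(.018,-.015,0),T(440,186)),('p',(-.018,-.015,0),T(437,272)),('p',(-.018,.028,0),T(330,270)),
('p',(0,-.048,.012),T(521,240)),('p',(0,-.048,.012),S(325,397)),('p',(0,-.048,.012),("top",np.array([416.5,252.5]))),('p',(0,-.048,.012),("side",np.array([362,315.]))),
('m',(-.046,.064,.020),T(287,287)),('m',(-.046,-.064,.020),T(605,298)),('m',(.046,.064,.062),T(313,58)),('m',(.046,-.064,.062),T(628,66)),
('m',(-.046,-.064,0),S(315,588)),('m',(.046,-.064,0),S(530,525)),('m',(.046,-.064,.062),S(548,415))]
def f(q):
    o,Rm,po,Rp=frames(q)
    return np.concatenate([proj(n,(po+Rp@np.array(X)) if k=='p' else o+Rm@np.array(X))-u for k,X,(n,u) in obs])
r=least_squares(f,[.487,-.399,0,.03,.03],loss='soft_l1',x_scale=.01)
o,Rm,po,Rp=frames(r.x); print(r.x); print(f(r.x).reshape(-1,2).round(1).tolist())
print("port",po,"tab",po+Rp@[0,-.048,.012])
for n,q in(("source_tip",(0)),):pass
# depth check: block face plane
P=np.load("topP.npy").reshape(-1,3); L=(P-po)@Rp
for a,b in(((-.014,.014),(.008,.025)),((-.014,.014),(-.013,-.007))):
    w=(L[:,0]>a[0])&(L[:,0]<a[1])&(L[:,1]>b[0])&(L[:,1]<b[1])&(abs(L[:,2])<.012); print("face z",np.median(L[w,2]),w.sum())
np.savez("port.npz",po=po,Rp=Rp,yaw=r.x[2])
# pen top: barrel end at z = .029+.093=.122
print("pen from top image", *[pt("top",(u,v),(camera_info("top")["origin"][2]-.122)) for u,v in((333,258),(333.4,258.2))])
for q in("side","top"):
    P=np.load(q+"P.npy").reshape(-1,3); w=(abs(P[:,0]-.45)<.03)&(abs(P[:,1]+.265)<.03)
    for z0,z1 in((.065,.11),(.112,.128)):
        Q=P[w&(P[:,2]>z0)&(P[:,2]<z1)]; print(q,z0,len(Q),np.median(Q,0),Q.min(0),Q.max(0))
E
python3 c.py
```

```text
[ 0.4907 -0.3956 -0.0032  0.0381  0.0232]
[[0.4, 0.2], [-0.1, 0.4], [1.2, 0.4], [0.8, -0.1], [-0.2, -0.9], [-0.4, -1.0], [1.5, 0.5], [0.2, -1.7], [-1.2, 0.6], [-1.6, -0.8], [0.5, 0.6], [-0.4, -0.0], [-1.9, -1.1], [0.1, -1.2], [0.1, 1.5], [0.1, 2.2], [-0.2, -1.1]]
port [ 0.4698 -0.3724  0.0529] tab [ 0.4636 -0.4203  0.0633]
face z -0.0023016898655092975 106
face z -0.0024505781473858268 40
pen from top image [ 0.4476 -0.2587  0.1222] [ 0.4473 -0.2594  0.1222]
side 0.065 166 [ 0.447  -0.2665  0.0871] [ 0.4401 -0.2724  0.0653] [ 0.4584 -0.2568  0.11  ]
side 0.112 56 [ 0.4465 -0.2656  0.1193] [ 0.4409 -0.2702  0.112 ] [ 0.4552 -0.2579  0.1238]
top 0.065 12 [ 0.4418 -0.2578  0.0822] [ 0.4405 -0.2632  0.0656] [ 0.4577 -0.2519  0.1074]
top 0.112 56 [ 0.4477 -0.2597  0.1208] [ 0.4407 -0.2663  0.1135] [ 0.4551 -0.2532  0.1241]
```

carry_out(motion=[[[0.635, 0.055, 0], 0.066], [[0.635, 0.055, 0], 0.066], [[0.635, 0.055, 0], 0.066], [[0.635, 0.055, 0], 0.066], [[0.635, 0.055, 0], 0.066], [[0.635, 0.055, 0], 0.066]], hand=0.447)

```text
time_s: 1.8
ee_pos: [0.3411, -0.4629, 0.2054]
eef_rot: [-3.142, 0.0, 0.0]
force: [-0.7, 0.1, 0.6]
grip_width: 0.0492
grip_force: 0.0
```

carry_out(motion=[[[0.3, -0.105, 0.1], 0], [[0.6125, -0.213, 0.2], 0], [[0.6125, -0.213, 0.425], 0], [[0.6125, -0.213, 0.425], 0], [[0.6125, -0.213, 0.425], 0], [[0.6125, -0.213, 0.425], 0], [[0.6125, -0.213, 0.425], 0]])

```text
time_s: 2.5
ee_pos: [0.4637, -0.4216, 0.1226]
eef_rot: [3.139, -0.002, -0.002]
force: [-0.3, 0.9, -0.2]
grip_width: 0.026
grip_force: 0.0
```

```bash
cat > d.py <<'E'
import sys
from h import *
k=sys.argv[1]; x0,x1,y0,y1=map(int,sys.argv[2:6]); u0,u1,v0,v1=map(int,sys.argv[6:10])
t,_=camera("top");s,_=camera("side"); cv2.imwrite(f"pics/t{k}.png",t);cv2.imwrite(f"pics/s{k}.png",s)
a=cv2.resize(t[y0:y1,x0:x1],(400,int(400*(y1-y0)/(x1-x0))),interpolation=cv2.INTER_CUBIC)
b=cv2.resize(s[v0:v1,u0:u1],(400,int(400*(v1-v0)/(u1-u0))),interpolation=cv2.INTER_CUBIC)
H=max(a.shape[0],b.shape[0]); p=lambda i:cv2.copyMakeBorder(i,0,H-i.shape[0],0,0,0)
cv2.imwrite(f"pics/m{k}.png",np.hstack([p(a),p(b)])); o=ctrl.get_obs()
print(o["ee_pos"],o["eef_rot"],o["force"],o["grip_width"],"scale top",400/(x1-x0),"side",400/(u1-u0))
E
python3 d.py 1 360 460 200 290 310 410 250 350
```

```text
[ 0.4638522  -0.42116185  0.12214968] [ 3.13988485e+00 -1.59850662e-03 -2.15131001e-03] [ 0.41864544 -0.75787015 -0.10220003] 0.02638416343623929 scale top 4.0 side 4.0
```

View pics/m1.png

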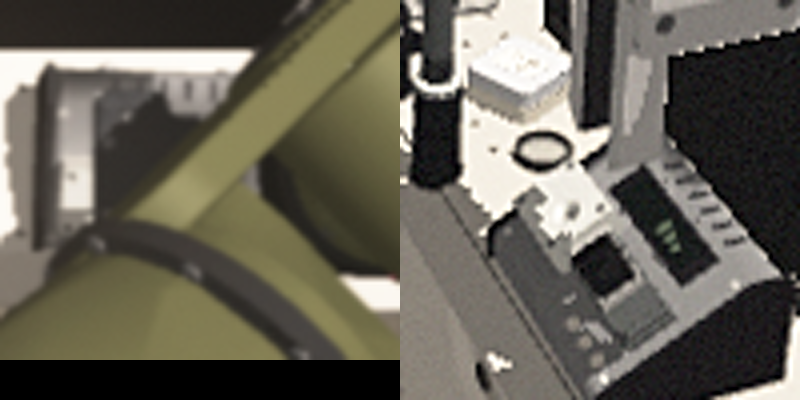

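The arm hides the meter from the top camera. The side view shows fingertips at crop (640,165) and (592,128), above the tab at (603,262). I'll check where they project.

Run:
```python
from h import *
for dy in(-.0195,.0195):
  for dx in (-.008,.008): print(dy,dx,(proj("side",(.4638+dx,-.4212+dy,.1222))-[310,250])*4)
z=np.load("port.npz");
for v in[(-.01,-.043,.02),(.01,-.043,.02),(.01,-.053,.02),(-.01,-.053,.02)]: print((proj("side",z["po"]+z["Rp"]@v)-[310,250])*4)
```

```text
-0.0195 -0.008 [213.38980725 176.86002224]
-0.0195 0.008 [248.49399575 168.63757653]
0.0195 -0.008 [173.4024155  125.55551502]
0.0195 0.008 [207.44148264 117.97732424]
[170.49645252 252.81975902]
[207.90787192 225.74369323]
[217.92237154 239.23425009]
[180.15715707 266.58144632]
```

carry_out(motion=[[[0, 0, 0.1], 0], [[0, 0, 0.2], 0], [[0, 0, 0.28], 0], [[0, 0, 0.325], 0], [[0, 0, 0.325], 0], [[0, 0, 0.325], 0]])

```text
time_s: 3.2
ee_pos: [0.4646, -0.4204, 0.0562]
eef_rot: [3.141, -0.001, -0.001]
force: [-0.3, 0.3, -0.1]
grip_width: 0.0262
grip_force: 0.0
```

carry_out(motion=[[[0, 0, 0], 0], [[0, 0, 0], 0], [[0, 0, 0], 0], [[0, 0, 0], 0], [[0, 0, 0], 0], [[0, 0, 0], 0]], hand=1, force=12)

```text
time_s: 3.8
ee_pos: [0.4647, -0.4201, 0.056]
eef_rot: [3.141, -0.001, -0.001]
force: [0.6, 2.6, 5.1]
grip_width: 0.01
grip_force: 12.0
```

carry_out(motion=[[[0, 0.02, 0], 0], [[0, 0.04, 0], 0], [[0, 0.06, 0], 0], [[0, 0.08, 0], 0], [[0, 0.09, 0], 0], [[0, 0.095, 0], 0], [[0, 0.095, 0], 0], [[0, 0.095, 0], 0]])

```text
time_s: 4.6
ee_pos: [0.4645, -0.4379, 0.0558]
eef_rot: [-3.139, 0.001, -0.001]
force: [-1.7, 9.4, 10.8]
grip_width: 0.0096
grip_force: 12.0
```

carry_out(motion=[[[0, 0.09, 0], 0], [[0, 0.09, 0], 0], [[0, 0.09, 0], 0], [[0, 0.09, 0], 0]], hand=0.4)

```text
time_s: 5.0
ee_pos: [0.4646, -0.4536, 0.0553]
eef_rot: [-3.135, 0.002, 0.0]
force: [-2.7, 24.4, 15.2]
grip_width: 0.0413
grip_force: 12.0
```

carry_out(motion=[[[0, 0, -0.2], 0], [[0, 0, -0.4], 0], [[0, 0, -0.6], 0], [[0, 0, -0.6], 0]])

```text
time_s: 5.4
ee_pos: [0.4657, -0.4584, 0.1813]
eef_rot: [3.135, -0.006, -0.001]
force: [0.7, -0.5, -0.5]
grip_width: 0.0285
grip_force: 0.0
```

carry_out(motion=[[[0, -0.25, 0], 0], [[-0.05, -0.5, 0], 0], [[-0.0885, -0.75, 0], 0], [[-0.0885, -0.99, 0], 0], [[-0.0885, -0.99, 0], 0], [[-0.0885, -0.99, 0], 0], [[-0.0885, -0.99, 0], 0]], hand=0)

```text
time_s: 6.1
ee_pos: [0.4468, -0.2598, 0.1751]
eef_rot: [-3.142, 0.0, -0.001]
force: [-0.4, -0.6, -0.5]
grip_width: 0.0466
grip_force: 0.0
```

```bash
python3 d.py 2 300 460 200 290 290 410 230 350
python3 - <<'E'
from h import *
for q in["port","shutter_tab","source_tip","source_grip"]:
    for n in("side","top"):
        r=finder.pinpoint(n,q); print(q,n,[(np.round(x["location"],1),round(x["conf"],2)) for x in r[:2]])
for dy in(-.024,.024): print((proj("side",(.448,-.260+dy,.18))-[290,230])*400/120)
print((proj("side",(.448,-.260,.122))-[290,230])*400/120)
print((proj("side",(.448,-.260,.060))-[290,230])*400/120)
E
```

```text
[ 0.44668681 -0.26005982  0.17498162] [-3.14132695e+00  5.79946420e-04 -2.16605898e-03] [-0.59708969 -0.38938468 -0.35376355] 0.046959811315665734 scale top 2.5 side 3.3333333333333335
port side [(array([351.9, 301.4]), 0.92)]
port top [(array([387.1, 246.8]), 0.86)]
shutter_tab side [(array([365.1, 324. ]), 0.74)]
shutter_tab top [(array([424.8, 254.3]), 0.54), (array([211.1, 262. ]), 0.27)]
source_tip side [(array([320.2, 280.9]), 0.87)]
source_tip top []
source_grip side [(array([318.1, 256.4]), 0.65), (array([346.9, 290.8]), 0.38)]
source_grip top []
[113.00936011 -28.08806142]
[ 81.93262823 -64.89810555]
[96.27140812 42.65000416]
[ 95.40251088 132.1961131 ]
```

View pics/m2.png

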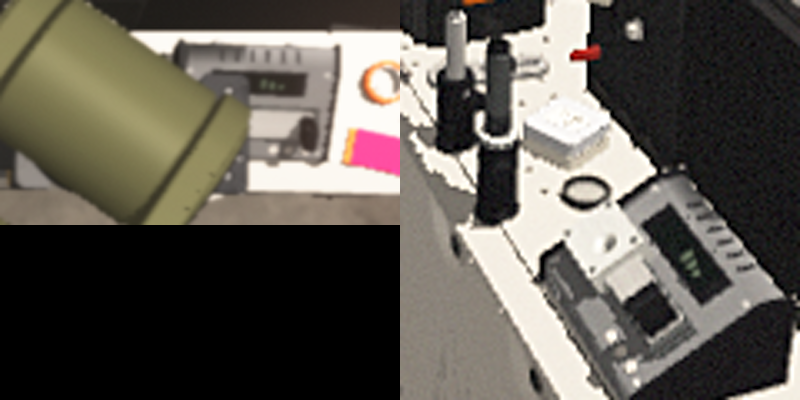

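The shutter stays open: the tab has moved right to crop (650,310). The pen top at (498,45) is where predicted. Descending to grip it.

carry_out(motion=[[[0.005, 0, 0.15], 0], [[0.005, 0, 0.3], 0], [[0.005, 0, 0.45], 0], [[0.005, 0, 0.505], 0], [[0.005, 0, 0.505], 0], [[0.005, 0, 0.505], 0]])

```text
time_s: 7.2
ee_pos: [0.4484, -0.2594, 0.0756]
eef_rot: [3.141, -0.001, -0.001]
force: [0.2, -0.0, 0.6]
grip_width: 0.0468
grip_force: 0.0
```

carry_out(motion=[[[0, 0, 0], 0], [[0, 0, 0], 0], [[0, 0, 0], 0], [[0, 0, 0], 0], [[0, 0, 0], 0], [[0, 0, 0], 0], [[0, 0, 0], 0], [[0, 0, 0], 0]], hand=1, force=6)

```text
time_s: 8.0
ee_pos: [0.448, -0.2592, 0.0747]
eef_rot: [3.141, -0.0, -0.001]
force: [-0.3, 0.5, 4.2]
grip_width: 0.0158
grip_force: 6.0
```

carry_out(motion=[[[0, 0, -0.045], 0], [[0, 0, -0.09], 0], [[0, 0, -0.09], 0], [[-0.028, 0, -0.088], 0], [[-0.055, 0, -0.085], 0], [[-0.082, 0, -0.079], 0], [[-0.108, 0, -0.071], 0], [[-0.132, 0, -0.059], 0], [[-0.153, 0, -0.047], 0], [[-0.153, 0, -0.047], 0]])

```text
time_s: 9.0
ee_pos: [0.4165, -0.2589, 0.0833]
eef_rot: [-3.141, 0.001, -0.001]
force: [-0.6, -0.6, -1.3]
grip_width: 0.0155
grip_force: 6.0
```

```bash
python3 d.py 3 300 400 210 290 285 365 215 305
```

```text
[ 0.41702351 -0.25895529  0.08365642] [-3.14118401e+00  5.86156642e-04 -9.58211186e-04] [-1.65503788 -0.24606242 -0.0821361 ] 0.015821105529501743 scale top 4.0 side 5.0
```

View pics/m3.png

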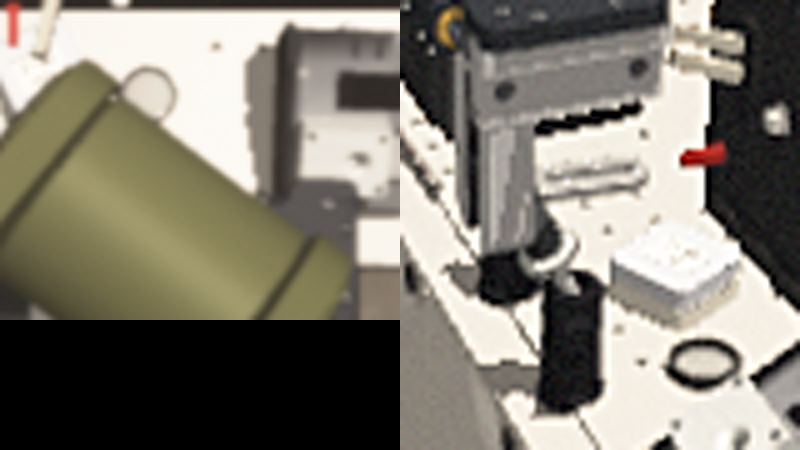

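The pen is tilted toward the front, with its collar at (550,250) and the ferrule entering the holder at (568,285). I'll tighten the grip, pull it out along its axis, lift and measure.

carry_out(motion=[[[0, 0, 0], 0], [[0, 0, 0], 0], [[-0.02, 0, -0.035], 0], [[-0.045, 0, -0.078], 0], [[-0.06, 0, -0.15], 0], [[-0.06, 0, -0.35], 0], [[-0.06, 0, -0.4], 0], [[-0.06, 0, -0.4], 0]], force=30)

```text
time_s: 9.9
ee_pos: [0.4056, -0.2595, 0.1657]
eef_rot: [3.139, -0.003, -0.001]
force: [0.1, 0.4, -0.9]
grip_width: 0.0152
grip_force: 30.0
```

carry_out(motion=[[[0.02, 0.18, 0], 0], [[0.05, 0.36, 0.05], 0], [[0.0985, 0.5645, 0.15], 0], [[0.0985, 0.5645, 0.265], 0], [[0.0985, 0.5645, 0.265], 0], [[0.0985, 0.5645, 0.265], 0], [[0.0985, 0.5645, 0.265], 0]])

```text
time_s: 10.6
ee_pos: [0.4251, -0.3716, 0.1119]
eef_rot: [3.141, -0.001, -0.0]
force: [-0.8, -0.3, -0.6]
grip_width: 0.0152
grip_force: 30.0
```

```bash
python3 d.py 4 360 440 210 280 310 390 245 335
python3 - <<'E'
from h import *
np.set_printoptions(precision=4,suppress=True)
for q in["port","source_tip","source_grip"]:
    for n in("side","top"):
        r=finder.pinpoint(n,q); print(q,n,[(np.round(x["location"],1),round(x["conf"],2)) for x in r[:2]])
p=ctrl.get_obs()["ee_pos"]; g=p+[0,0,.019]
for th in(25,30,35):
    t=np.radians(th); a=np.array([np.sin(t),0,-np.cos(t)]); 
    print(th,"tip",(proj("side",g+.064*a)-[310,245])*5,"collar",(proj("side",g+.036*a)-[310,245])*5,"end",(proj("side",g-.023*a)-[310,245])*5)
z=np.load("port.npz");Rp=z["Rp"]
for X in[(0,0,0),(.018,.028,0),(.018,-.015,0),(-.018,-.015,0),(-.018,.028,0)]: print("port",(proj("side",z["po"]+Rp@X)-[310,245])*5)
E
```

```text
[ 0.42524689 -0.37178238  0.1121125 ] [ 3.14027002e+00 -1.32394546e-03 -2.05714512e-04] [ 0.17500364 -0.75993721 -1.07213186] 0.01506361544781405 scale top 5.0 side 5.0
port side [(array([347.6, 300.4]), 0.95)]
port top [(array([388.7, 251.6]), 0.54)]
source_tip side [(array([347.5, 292.2]), 0.7), (array([348.6, 293.2]), 0.56)]
source_tip top []
source_grip side [(array([336.8, 269.5]), 0.7)]
source_grip top []
25 tip [166.0333 254.1562] collar [137.7636 203.197 ] end [74.3172 88.828 ]
30 tip [178.8896 245.4492] collar [145.1478 198.2113] end [69.3802 92.1384]
35 tip [191.1654 235.9405] collar [152.1934 192.7553] end [64.6773 95.7781]
port [209.3561 286.8462]
port [217.4149 216.0579]
port [266.9201 281.4093]
port [186.08   339.8905]
port [139.5859 272.2397]
```

View pics/m4.png

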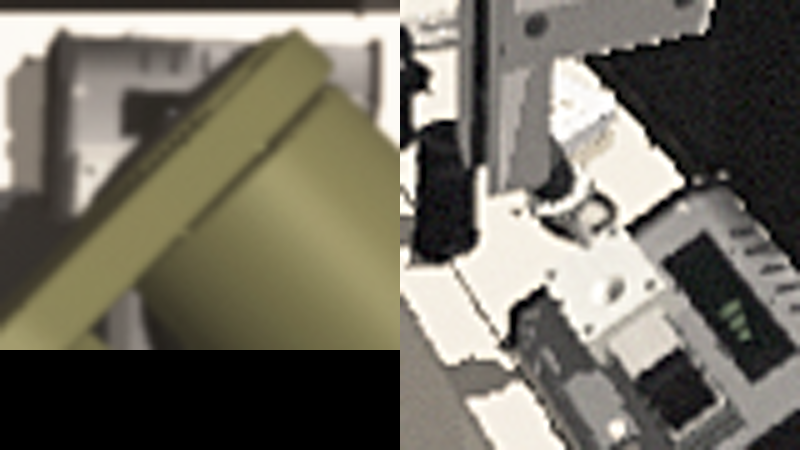

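The bore shows at crop (608,290), close to the model. The ferrule blends into the background, so I'll fit the pen axis from the depth.

```bash
cat > e.py <<'E'
from h import *
from scipy.optimize import least_squares
np.set_printoptions(precision=4,suppress=True)
D=[];I=[]
for i in range(6):
    im,d=camera("side"); D.append(np.where(d>0,d,np.nan)); I.append(im.astype(float))
d=np.nanmedian(D,0); im=np.mean(I,0).astype(np.uint8)
np.save("sd.npy",d)
K,A,o=cam("side"); v,u=np.mgrid[:480,:640]
P=(np.stack([(u-K[0,2])/K[0,0],(v-K[1,2])/K[1,1],np.ones_like(u)],-1)*d[...,None])@A.T+o
g=ctrl.get_obs()["ee_pos"]+[0,0,.019]
Q=P-g
# pen points: below the fingers
w=(abs(Q[...,1])<.02)&(Q[...,2]<-.021)&(Q[...,2]>-.062)&(Q[...,0]>-.01)&(Q[...,0]<.055)
q=Q[w]; uv=np.c_[u[w],v[w]]
# per axial slice along 30deg
a=np.array([.5,0,-.866]); n=np.array([.866,0,.5])
L=np.c_[q@a,q@n,q[:,1]]
for r,x in sorted(zip(L.tolist(),uv.tolist())): print((np.array(r)*1000).round(1).tolist(),x)
c=cv2.resize(im[275:320,320:380],None,fx=12,fy=12,interpolation=cv2.INTER_CUBIC)
c=cv2.convertScaleAbs(cv2.LUT(c,(255*(np.arange(256)/255)**1.3).astype(np.uint8)))
cv2.imwrite("pics/z5.png",c)
E
python3 e.py | head -150
```

```text
[25.2, 0.4, -6.7] [338, 283]
[25.3, 1.8, -8.1] [339, 283]
[26.7, -2.0, -5.6] [337, 284]
[27.1, 4.6, -9.2] [341, 283]
[27.2, 3.2, -7.5] [340, 283]
[27.5, 0.8, -7.8] [339, 284]
[27.9, -0.6, -5.8] [338, 284]
[28.7, 2.2, -8.0] [340, 284]
[29.2, 8.5, -7.8] [343, 282]
[29.7, 6.0, -7.8] [342, 283]
[30.0, 3.6, -8.1] [341, 284]
[30.2, -3.5, -0.2] [336, 284]
[30.2, -0.2, -6.9] [339, 285]
[30.7, 10.9, -5.5] [344, 281]
[30.8, -1.6, -4.7] [338, 285]
[31.5, 1.2, -7.0] [340, 285]
[31.6, 5.0, -7.7] [342, 284]
[31.8, 7.5, -7.0] [343, 283]
[32.0, 2.6, -7.9] [341, 285]
[32.2, 9.9, -6.0] [344, 282]
[32.5, -3.1, -1.3] [337, 285]
[32.9, 6.5, -7.9] [343, 284]
[33.1, 8.9, -7.1] [344, 283]
[33.2, -1.2, -5.7] [339, 286]
[33.3, 4.0, -8.0] [342, 285]
[33.4, -5.5, -0.9] [336, 286]
[33.5, -5.1, -4.3] [337, 287]
[33.7, 0.2, -6.7] [340, 286]
[33.7, 1.6, -8.1] [341, 286]
[34.0, -6.1, -5.9] [337, 288]
[34.0, -5.9, 3.6] [335, 285]
[34.3, -2.7, -2.9] [338, 286]
[34.3, -4.9, 6.1] [335, 284]
[34.4, -4.1, -1.3] [337, 286]
[34.4, -0.9, -7.9] [340, 287]
[34.4, 0.6, -9.4] [341, 287]
[34.5, 13.8, -4.4] [346, 281]
[34.5, -3.3,
[... 1715 characters left out ...]

[49.4, 0.4, -2.5] [343, 290]
[50.3, 1.8, -3.1] [344, 290]
[51.1, 5.8, -3.1] [346, 289]
[52.0, 0.8, -3.3] [344, 291]
[52.1, 3.3, -2.6] [345, 290]
[52.3, 4.7, -4.0] [346, 290]
[52.5, 2.3, -4.3] [345, 291]
[52.7, -0.6, -1.1] [343, 291]
[55.0, -0.2, -2.2] [344, 292]
[55.1, 3.7, -3.0] [346, 291]
[55.4, 1.2, -3.3] [345, 292]
[56.6, 5.2, -3.0] [347, 291]
[57.0, 2.7, -3.1] [346, 292]
[57.8, 0.2, -2.8] [345, 293]
[58.2, 4.1, -3.4] [347, 292]
[58.4, 1.6, -3.7] [346, 293]
[59.9, 3.1, -3.6] [347, 293]
[60.7, -0.8, -1.8] [345, 294]
[60.8, 0.6, -3.2] [346, 294]
[61.9, 2.1, -3.6] [347, 294]
[62.6, 4.6, -2.3] [348, 293]
[63.9, -0.4, -2.1] [346, 295]
[64.5, 1.0, -3.0] [347, 295]
[64.6, 3.5, -2.3] [348, 294]
```

View pics/z5.png

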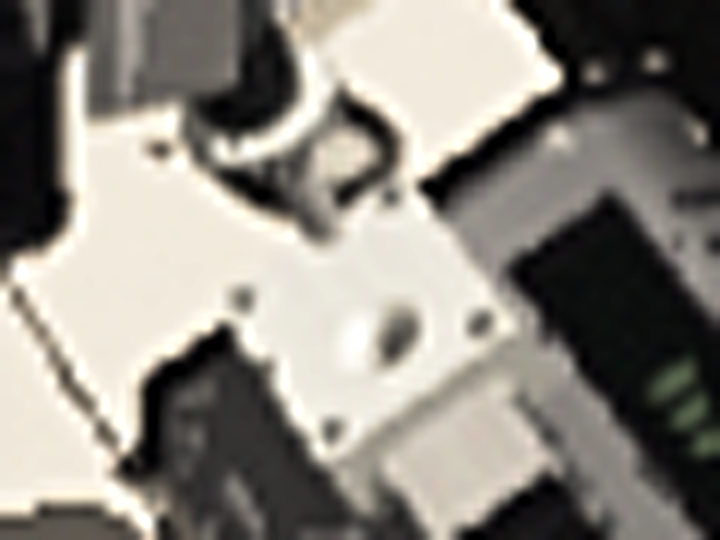

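The ferrule ends near zoom (325,235) and the bore is at (385,336). The block screws are at (390,195), (480,322), (333,430) and (240,297). I'll fit pen and port from the same camera so calibration errors cancel.

```bash
cat > f.py <<'E'
from h import *
from scipy.optimize import least_squares
np.set_printoptions(precision=4,suppress=True)
d=np.load("sd.npy"); K,A,o=cam("side"); v,u=np.mgrid[:480,:640]
P=(np.stack([(u-K[0,2])/K[0,0],(v-K[1,2])/K[1,1],np.ones_like(u)],-1)*d[...,None])@A.T+o
g=ctrl.get_obs()["ee_pos"]+[0,0,.019]; Q=P-g
w=(abs(Q[...,1])<.02)&(Q[...,2]<-.021)&(Q[...,2]>-.062)&(Q[...,0]>-.01)&(Q[...,0]<.055)
q=Q[w]; a0=np.array([.5,0,-.866]); s=q@a0; n=q@[.866,0,.5]
bar=q[(s<.033)&(n>-.002)&(n<.0095)&(q[:,1]<-.004)]; fer=q[(s>.046)&(s<.064)]
def ax(p):
    c=np.array([p[0],p[1],0]); a=np.array([np.sin(p[2])*np.cos(p[3]),np.sin(p[3]),-np.cos(p[2])*np.cos(p[3])]); return c,a
def f(p):
    c,a=ax(p); r=lambda X:np.linalg.norm(np.cross(X-c,a),axis=1)
    return np.r_[r(bar)-.008,r(fer)-.0035]
r=least_squares(f,[0,0,.52,0],loss='soft_l1',f_scale=.001); print("pen x0,y0,tilt,lat",r.x[:2],np.degrees(r.x[2:]),"rms",np.sqrt(np.mean(r.fun**2)),len(bar),len(fer))
c,a=ax(r.x); print("at s=64: tip rel grip",c+.064*a,"world",g+c+.064*a)
sf=(fer-c)@a; print("ferrule s range",sf.min(),sf.max(), ((q-c)@a)[np.abs(np.linalg.norm(np.cross(q-c,a),axis=1))<.006].max())
# port
z=np.load("port.npz"); Rp=z["Rp"]; po=z["po"]
sc=np.array([[390,195],[480,322],[333,430],[240,297]])/12+[319.5,274.5]
poly=cv2.fillConvexPoly(np.zeros((480,640),np.uint8),sc.round().astype(int),1)>0
F=P[poly&(d>0)]; L=(F-po)@Rp; L=L[abs(L[:,2])<.008]; print("face normal offset",np.median(L[:,2]),len(L))
B=np.c_[L[:,:2],np.ones(len(L))]; k=np.linalg.lstsq(B,L[:,2],rcond=None)[0]; print("plane",k)
off=np.median(L[:,2]); N=Rp[:,2]
def hit(px):
    oo,rr=ray("side",px); t=((po+N*off-oo)@N)/(rr@N); return (oo+rr*t-po)@Rp
print("screws",np.array([hit(x) for x in sc]),"centre",hit(sc.mean(0)),"expect 0,.0065")
print("bore",hit((351.4,302.5)), hit((351.9,301.4)))
E
python3 f.py
```

```text
pen x0,y0,tilt,lat [ 0.0077 -0.0003] [25.6775  0.1833] rms 0.0004189686425961854 17 24
at s=64: tip rel grip [ 0.0354 -0.0001 -0.0577] world [ 0.4602 -0.3721  0.0721]
ferrule s range 0.043619644802927356 0.06045150358422173 0.060925336017725575
face normal offset -0.0006855433341886179 211
plane [ 0.0039  0.0009 -0.0009]
screws [[ 0.0129  0.0255 -0.0007]
 [ 0.0123 -0.0086 -0.0007]
 [-0.0153 -0.0089 -0.0007]
 [-0.0154  0.0266 -0.0007]] centre [-0.0013  0.0084 -0.0007] expect 0,.0065
bore [-0.0008  0.0011 -0.0007] [ 0.0011  0.0027 -0.0007]
```

carry_out(motion=[[[-0.01, -0.006, 0.006], 0], [[0.015, -0.006, 0.05], 0], [[0.034, -0.006, 0.083], 0], [[0.0445, -0.006, 0.1015], 0], [[0.0445, -0.006, 0.1015], 0], [[0.0445, -0.006, 0.1015], 0]])

```text
time_s: 11.9
ee_pos: [0.4338, -0.3708, 0.0904]
eef_rot: [-3.142, 0.0, -0.001]
force: [0.8, 0.3, -0.2]
grip_width: 0.0154
grip_force: 30.0
```

```bash
cat > g.py <<'E'
from h import *
np.set_printoptions(precision=4,suppress=True)
# averaged side picture + ferrule edge distance to bore
I=[];D=[]
for i in range(5):
    im,d=camera("side"); I.append(im.astype(float)); D.append(np.where(d>0,d,np.nan))
d=np.nanmedian(D,0); np.save("sd.npy",d); cv2.imwrite("pics/sx.png",np.mean(I,0).astype(np.uint8))
K,A,o=cam("side"); v,u=np.mgrid[:480,:640]
P=(np.stack([(u-K[0,2])/K[0,0],(v-K[1,2])/K[1,1],np.ones_like(u)],-1)*d[...,None])@A.T+o
z=np.load("port.npz"); Rp=z["Rp"]; po=z["po"]+Rp@[-.001,.0015,-.0007]
L=(P-po)@Rp*1000
w=(abs(L[...,0])<16)&(abs(L[...,1])<14)&(L[...,2]>1.5)&(L[...,2]<40)
for lo in range(1,32,3):
    q=L[w&(L[...,2]>=lo)&(L[...,2]<lo+3)]
    if len(q): print(lo,len(q),"x",q[:,0].min(),q[:,0].max(),"y",q[:,1].min(),q[:,1].max())
E
python3 g.py
```

```text
1 3 x 0.09419873645436885 13.305116198057563 y -13.820560249830804 -2.695270563040075
4 4 x -2.867459048718797 2.637459444641798 y -3.144005246884259 -1.4677249171506874
7 4 x -1.8031142371230167 3.2640536648662812 y -3.4957332053175794 -2.4199990963457068
10 5 x -2.2202862273437067 1.7805760912984818 y -5.420242934242832 -1.5721750627157596
13 4 x -2.636053886287328 3.883980673823531 y -3.01072248598997 -0.5558558870947551
16 4 x -1.5782512332319687 2.405664416393071 y -5.042028487075275 -1.7711786214863832
19 2 x 0.9347039021167001 3.4500451615554484 y -4.112273859466709 -3.4687712142378566
25 1 x 11.930024844546812 11.930024844546812 y -7.261382972786918 -7.261382972786918
28 14 x -3.42495860516063 13.618852767283283 y -12.400336842303608 -1.991600111199802
31 49 x -9.653183003177789 13.232681968037596 y -12.688732860966175 6.211573826559328
```

The ferrule is centred over the bore with its tip about 3 mm off. Loosening the grip a little and advancing.

carry_out(motion=[[[0, 0, 0], 0], [[0.007, 0, 0.013], 0], [[0.015, 0, 0.026], 0], [[0.02, 0, 0.035], 0], [[0.025, 0, 0.0433], 0], [[0.025, 0, 0.0433], 0]], force=14)

```text
time_s: 12.75
ee_pos: [0.4387, -0.3707, 0.0816]
eef_rot: [-3.141, 0.0, -0.001]
force: [-0.7, -0.3, -1.2]
grip_width: 0.0162
grip_force: 14.0
```

carry_out(motion=[[[0.006, 0, 0.014], 0], [[0.011, 0, 0.026], 0], [[0.015, 0, 0.036], 0], [[0.02, 0, 0.046], 0], [[0.02, 0, 0.046], 0]])

```text
time_s: 13.25
ee_pos: [0.4428, -0.3708, 0.0724]
eef_rot: [3.142, -0.0, -0.001]
force: [0.6, -0.8, -1.7]
grip_width: 0.0156
grip_force: 14.0
```

```bash
python3 g.py
```

```text
1 1 x -13.545751108544737 -13.545751108544737 y 3.9163244573539737 3.9163244573539737
4 2 x 7.016020641093073 11.72567945507667 y -9.361269137089419 -3.6986381601858973
7 7 x -11.321483479538555 10.583027833419715 y -11.962486207968059 0.3415723610896938
10 40 x -9.359653213530793 12.291873606878033 y -12.546463280882035 5.1376304534720205
13 20 x -10.211595517029195 5.755215513841609 y -10.56619852304348 4.742573767540948
16 11 x -5.560586588021019 8.903321000701157 y -9.220217449297406 -2.5238289270189496
19 9 x -4.083111320952894 6.354339090468804 y -9.535765520006874 -5.858371880289517
22 9 x -1.5760437664896048 9.49090103844381 y -9.078354847290587 -4.337824928772985
25 7 x 1.9575108634164664 10.119291147122839 y -8.409660253386386 -2.249325134752675
28 4 x -3.0122218672711614 7.561872269066159 y -13.73639806533639 -6.201039753897438
31 5 x -14.938758453218867 10.723090896354865 y -12.539763125053005 7.525878505823814
```

carry_out(motion=[[[0.005, 0, 0.011], 0], [[0.01, 0, 0.022], 0], [[0.013, 0, 0.03], 0], [[0.013, 0, 0.03], 0]])

```text
time_s: 13.9
ee_pos: [0.4454, -0.3709, 0.0666]
eef_rot: [3.141, -0.0, -0.001]
force: [0.7, -3.2, -0.2]
grip_width: 0.0158
grip_force: 14.0
```

carry_out(motion=[[[0.004, 0, 0.007], 0], [[0.007, 0, 0.013], 0], [[0.01, 0, 0.018], 0], [[0.01, 0, 0.018], 0], [[0.01, 0, 0.018], 0]])

```text
time_s: 14.4
ee_pos: [0.447, -0.3712, 0.0643]
eef_rot: [3.141, 0.0, -0.001]
force: [-9.0, -0.7, 13.6]
grip_width: 0.0157
grip_force: 14.0
```

```bash
python3 g.py|head -7; python3 -c "
from h import *
print(ctrl.get_obs()['force'])"
```

```text
1 20 x -14.241987473610488 14.387044151658747 y -13.677047374184207 11.502649797453843
4 50 x -10.919276713181608 11.740878596796556 y -13.4076723294102 6.376645109730491
7 6 x -3.9084720703281604 5.129399264575337 y -9.193825204221673 -7.287732113796759
10 9 x -5.787253927493262 7.2354091502981035 y -9.693235778539297 -5.6828304229084
13 7 x -4.315331823005106 8.290378249255328 y -8.740948682933464 -4.730332988962868
16 4 x 4.249775849091394 8.913708461551286 y -9.658333700258503 -3.247147075053336
19 5 x -7.191789948943194 9.537635538251333 y -11.841210933506378 -1.6266178117698524
[-8.97753745 -0.09123969 14.01335317]
```

carry_out(motion=[[[0, 0, 0], 0], [[0.005, 0, 0.009], 0], [[0.005, 0, 0.009], 0], [[0.005, 0, 0.009], 0]], force=25)

```text
time_s: 15.05
ee_pos: [0.448, -0.3714, 0.0632]
eef_rot: [3.14, -0.0, -0.001]
force: [-12.6, 2.1, 22.1]
grip_width: 0.0155
grip_force: 25.0
```

carry_out(motion=[[[-0.006, 0, -0.011], 0], [[-0.006, 0, -0.011], 0], [[-0.006, 0, -0.011], 0], [[-0.006, 0, -0.011], 0], [[-0.006, 0, -0.011], 0], [[-0.006, 0, -0.011], 0]], hand=0.15)

```text
time_s: 15.65
ee_pos: [0.4471, -0.3707, 0.0633]
eef_rot: [-3.141, 0.0, -0.001]
force: [-0.4, -0.5, -0.2]
grip_width: 0.0401
grip_force: 0.0
```

carry_out(motion=[[[0, 0, -0.1], 0], [[0, 0, -0.25], 0], [[0, 0, -0.45], 0], [[0, 0, -0.6], 0], [[-0.3, 0, -0.6], 0], [[-0.6, 0, -0.6], 0], [[-0.6, 0, -0.6], 0], [[-0.6, 0, -0.6], 0]])

```text
time_s: 16.45
ee_pos: [0.3252, -0.3708, 0.1839]
eef_rot: [3.141, -0.0, -0.003]
force: [-0.1, -0.3, 0.3]
grip_width: 0.0399
grip_force: 0.0
```

```bash
python3 g.py; python3 d.py 6 290 460 200 290 290 410 230 350
```

```text
1 13 x -15.260358264907138 9.60767047237328 y -13.881990097638557 -5.280109400787929
4 47 x -13.481037335333788 10.255372791854748 y -13.945667566579083 4.249008300481487
7 14 x -7.899105638969434 9.855342257840837 y -10.035776067408394 0.27105063351716074
10 10 x -9.373680317068526 5.784610588787948 y -9.533115846349098 -3.4011428221301876
13 13 x -10.188056808431519 5.358096985883131 y -10.398947420957784 -2.810780270845381
16 12 x -8.679137021638404 4.92918602218779 y -9.487383024190427 -2.5941784121406086
19 9 x -10.994407283905245 3.4368081166778754 y -10.252535961313962 -2.325516728074911
22 13 x -9.487350305273107 4.478392049342335 y -10.238966052590971 -2.6746644140830895
25 10 x -9.888234289246387 3.6489485778869324 y -9.251569607435112 -2.4953016328573234
28 10 x -10.279150144616537 2.589418608263126 y -9.73083154450305 -5.451167258324003
31 13 x -10.667903668195157 3.2211252528183723 y -9.462751537558399 -3.1740262441260736
[ 0.32776735 -0.37051151  0.18321952] [-3.14123738e+00  2.57717683e-04  5.99053107e-05] [-0.24726953 -0.21045481 -0.27386859] 0.03981794126130692 scale top 2.3529411764705883 side 3.3333333333333335
```

View pics/m6.png

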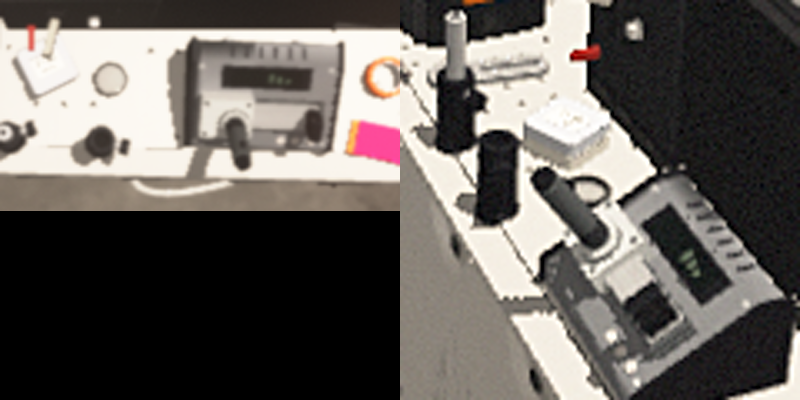

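The pen stands in the port with its collar at crop (600,240), the shutter tab is still out at (650,310) and the holder is empty. I'll check the seating depth numerically.

Run:
```python
from h import *
from scipy.optimize import least_squares
np.set_printoptions(precision=4,suppress=True)
z=np.load("port.npz"); Rp=z["Rp"]; po=z["po"]+Rp@[-.001,.0015,-.0007]
for n in("side","top"):
    D=[]
    for i in range(6):
        _,d=camera(n); D.append(np.where(d>0,d,np.nan))
    d=np.nanmedian(D,0); K,A,o=cam(n); v,u=np.mgrid[:480,:640]
    P=(np.stack([(u-K[0,2])/K[0,0],(v-K[1,2])/K[1,1],np.ones_like(u)],-1)*d[...,None])@A.T+o
    L=((P-po)@Rp*1000).reshape(-1,3)
    F=L[(abs(L[:,0])<17)&(L[:,1]>14)&(L[:,1]<26)&(abs(L[:,2])<8)]; print(n,"face z",np.median(F[:,2]))
    B=L[(abs(L[:,0]+4)<16)&(abs(L[:,1])<13)&(L[:,2]>10)&(L[:,2]<60)]
    f=lambda p:np.hypot(B[:,0]-p[0]-p[2]*B[:,2],B[:,1]-p[1]-p[3]*B[:,2])-8
    r=least_squares(f,[0,0,0,0],loss='soft_l1'); print("axis",r.x,"deg",np.degrees(r.x[2:]),np.median(abs(r.fun)))
    E=L[(abs(L[:,0]-r.x[0]-r.x[2]*67)<9)&(abs(L[:,1]-r.x[1]-r.x[3]*67)<9)&(L[:,2]>55)&(L[:,2]<85)]; print("end z pct",np.percentile(E[:,2],[50,75,90,97,100]))
    dd=np.hypot(L[:,0],L[:,1]); C=L[(dd>9.5)&(dd<12.5)&(L[:,2]>-3)&(L[:,2]<15)&(abs(L[:,1])<12)]; print("collar z hist",np.histogram(C[:,2],bins=range(-3,16))[0])
```

```text
side face z 0.26055218609091957
axis [-1.7409 -1.2947 -0.0779  0.0122] deg [-4.4618  0.6987] 0.28650815925774076
end z pct [64.5081 67.5092 67.9888 68.3159 68.5882]
collar z hist [ 0  0  5  5  1  3  2  4 11  7  2  2  2  2  2  3  3  1]
top face z -1.4651232315869602
axis [-2.7605 -0.327  -0.0833 -0.0025] deg [-4.7748 -0.1419] 0.27347031788893394
end z pct [65.5292 66.3228 66.7976 67.4791 67.757 ]
collar z hist [ 2 14  3  5  0  1  4  8  6  0  0  0  0  0  0  0  0  0]
```

```bash
python3 -c "
from station import ctrl
print(ctrl.hand_in())"
```

```text
the job is handed in; nothing more can be done
None
```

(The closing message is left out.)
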